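Hold the pedal bin open by its foot lever, then let the lid down softly

TASK

Hold the bin open for me while I look inside: with the fingertips press down the foot lever at its base until the lid stands wide open, and keep it open for at least three seconds. Then ease the lever up slowly so that the lid comes down softly and does not slam, and take the hand away. Do not touch the lid, do not shove, tip or lift the bin, press only gently, and leave everything else on the step alone.

Things in the scene. Friction and masses are not known exactly. Their poses are not given: they have to be found in the camera images.
- bin: Small round grey plastic pedal bin standing loose on the step, about 1.0 kg, 212 mm tall without its lid (246 mm with it), 152 mm across at the foot and 180 mm at the rim; wall slopes outward. Origin: centre of its underside. Its -x axis points out through the front, where the foot lever is; z is up. The lid's hinge is at the back (+x).
- bin_lid (a joint): Angle of the bin's lid about its rear hinge, rad: 0 shut, grows as it opens; from about 1.0 it stands wide open, 1.3 with the lever fully down. A rod ties it to the lever: lid angle = 4.6 x lever angle. Nothing holds it up or slows its fall but the lever.
- lever (a joint): Angle of the foot lever about its level pivot inside the foot of the bin (30 mm in front of the bin's axis, 22 mm above the step), rad: 0 at rest (up), about 0.28 fully down, a firm stop, its front edge then at the step. It goes down against 5 to 7 N at the pad at first, less as the lid rises; the lid's weight brings it back up.
- lid_cover: The lid itself: shallow grey dome 188 mm in diameter, 32 mm high, on top of the bin; swings up with its front edge first. Origin: centre of its flat underside (214 mm above the step when shut). Its rim overhangs to 94 mm in front of the bin's axis, so a gripper over the lever must lean out from the bin by 20 to 35 degrees.
- lever_pad: The foot pad of the lever, plain steel with thin black rubber ribs, 46 mm deep (out from the bin), 62 mm wide, 8 mm thick, sticking out low in front of the bin; its outer edge tipped up 7 degrees at rest. Origin: centre of its top face, 119 mm in front of the bin's axis and 37 mm above the step at rest; its inner edge is some 15 mm clear of the wall. Pressed fully, this point is about 25 mm lower.
- tray: White plastic tray 340 x 230 x 24 mm, loose, carrying the cup and the ladle. Origin: centre of its underside, long side along its x.
- cup: Plain steel cup, 74 mm across the rim, 80 mm tall, standing on the tray. Origin: centre of its underside.
- ladle: Wooden ladle lying on the tray, bowl 66 mm across and 28 mm high, handle 190 mm long towards its -x. Origin: under the centre of the bowl.
- egg_cup: White ceramic egg cup on a foot, 48 mm across, 60 mm tall, standing near the bin. Origin: centre of its underside.
- tin: Closed round tin with its metal lid on, 80 mm across, 55 mm tall, standing near the bin. Origin: centre of its underside.
- matchbox: Matchbox 56 x 37 x 16 mm lying near the bin. Origin: centre of its underside.

How it is judged:
By the outcome, as a careful person would: the job done as asked, in the order asked, and still so for the second after the job is handed in, with the robot touching nothing.
It also fails if it takes over 48 s, if anything falls off the work surface, if the arm or the gripper's body presses on something with over 40 N, if the wrist force passes 120 N, or if a joint passes its speed limit or range.

ROBOT

A 7-joint arm with a two-finger parallel gripper is mounted at the origin on the work surface. World frame = base frame: x ahead of the robot, y to its left, z up, the work surface at z = 0. Lengths are in m, angles in rad, forces in N, time in s.
With the tool pointing down it reaches from about 0.4 to 0.85 m from the base axis. Payload 10.4 kg.
Tool frame: the origin (TCP) lies midway between the tips of the shut fingers; the grasp point (between the pads) lies 19 mm behind it; z points along the fingers, y is the line along which they close (so a half turn about z gives the same grasp; the last joint's range is limited). The gripper opens to 87 mm and grips with 3 to 60 N. Pads are 19 mm wide; open, the fingers measure 117 mm over their backs; the gripper's body (75 mm by 190 mm) begins 51 mm behind the grasp point.
Start: joints at [1.144, 0.332, -0.065, 1.46, 0.022, 1.35, -0.088], TCP at [0.246, -0.575, 0.194] pointing down, gripper open.
Joint ranges: [-2.6, 2.6], [-0.5, 2.12], [-1.47, 1.34], [0.16, 2.42], [-1.27, 4.41], [0.06, 2.06], [-2.6, 2.6]. Speed limits (rad/s): [2.22, 2.22, 2.79, 2.79, 3.14, 3.14, 3.14].

INTERFACE

Orientations are given as a unit quaternion [x, y, z, w].
In Python, from bench import r gives the robot as it stands.
- The arm moves only by the tool move_arm, never from a script. Its argument "targets" is a list of rows, each a list of 3 entries, a list of its own where there are three numbers: the shift along the tool's x, y, z in cm, then the turn, a rotation vector about the tool's x, y, z in rad, then the opening in per cent of the stroke, from 0 (shut) to 100 (fully open). In form: [[[x, y, z], [wx, wy, wz], gripper], ...]. A call has 1 to 20 rows; each row shifts and turns the commanded pose from where the row before left it, along the tool's axes as they then stand; what a row does not reach is not made up. A row lasts 1/8 s, in which the tool goes at most 62.5 mm and 10.7 degrees, less where a joint would pass 70% of its speed; a pose out of reach is approached as far as the arm can. A call with a gripper value outside its range is refused whole. The fingers move at their own pace and stop on an object; "grip_force" is the grip in N (left out, the last holds). Time passes only in rows, so rows that do not move let the fingers close. It gives the time, the measured TCP pose, the force, the opening and the grip force at its end, in the units of the state.
- r.read_state(): the state, without advancing time (a new reading comes with each control period).
- r.camera(name): name is "side" or "top"; returns a dict with "image" (400x640x3 uint8, blue, green, red), "vertical_fov" (degrees; the focal length in pixels is half the picture's height over the tangent of half this angle, whatever the lens; pixels are square), "cx", "cy" (the principal point, pixels), "cam_to_world" (4x4, takes a point from camera to world coordinates). Camera axes: x right, y down, z forward; pixel columns grow to the right and rows downward; lengths in m; the calibration is good to about 2 mm. A picture is of the moment at which its call begins. There is no depth.
- r.close_job(): hands the job in; it is judged then, once.
The state is a dict: "time": time; "joint_positions": joint angles; "joint_vel": joint speeds; "joint_torque": joint torques, N m; "ee_pos": TCP position; "eef_rot": TCP orientation; "ft_force": force on the tool from outside, world axes, zero at the start; "torque": the same for the moment, N m; "width": finger opening in m; "grip_force": force on a finger pad.
Only numpy, scipy, OpenCV 4.12 (cv2) and the standard library are available. Lean on these libraries where they do the work, as an engineer would, in place of code of your own. Each camera call takes 0.05 s, during which the arm holds its last target. There are 200 camera calls.

## Working session

There is one attempt and no reset: what is moved stays moved. The work goes in short steps, Python scripts to look and compute and a tool call to move; the robot and the scene stay as the last step left them, time stands still between calls to the robot, and variables do not carry over. Pictures are saved under pics/ and viewed, at most 10 in all, crops included, and the job is handed in when it is done.

Besides the shell and the picture viewer there is one more tool, called as a command line: name --argument value ..., lists and objects as JSON in quotes. move_arm: Moves the arm, as the interface text tells. Its arguments: {"type":"object","properties":{"targets":{"type":"array"},"grip_force":{"type":"number"}},"required":["targets"]}

```bash
mkdir -p pics; ls; python3 - <<'E'
from bench import r
import cv2,numpy as np
np.set_printoptions(precision=4,suppress=True)
s=r.read_state();print({k:np.round(v,3) for k,v in s.items()})
for n in("top","side"):
    c=r.camera(n);cv2.imwrite(f"pics/{n}0.png",c["image"]);print(n,c["vertical_fov"],c["cx"],c["cy"]);print(np.array(c["cam_to_world"]))
    print([k for k in c])
E
```

```text
pics
{'time': np.float64(0.0), 'joint_positions': array([ 1.144,  0.333, -0.065,  1.461,  0.022,  1.35 , -0.089]), 'joint_vel': array([-0.   ,  0.   , -0.002, -0.   , -0.001,  0.001, -0.001]), 'joint_torque': array([ -0.001, -62.325,   0.024, -38.991,  -0.062,   0.04 ,   0.   ]), 'ee_pos': array([ 0.245, -0.574,  0.193]), 'eef_rot': array([ 0.98 ,  0.201, -0.   , -0.001]), 'ft_force': array([-0.827, -0.153,  0.045]), 'torque': array([-0.03 ,  0.042,  0.014]), 'grip_force': np.float64(0.0), 'width': np.float64(0.087)}
top 57.376584876465095 320.6815357908493 200.41305661753188
[[ 0.0237 -0.9943  0.1037  0.535 ]
 [-0.9994 -0.0262 -0.022   0.0462]
 [ 0.0246 -0.1032 -0.9944  0.9223]
 [ 0.      0.      0.      1.    ]]
['image', 'vertical_fov', 'cx', 'cy', 'cam_to_world']
side 52.690138852980866 318.54662340360125 201.36831997774496
[[-0.9451 -0.164   0.2826  0.3097]
 [-0.326   0.5319 -0.7815  0.923 ]
 [-0.0222 -0.8307 -0.5562  0.7782]
 [ 0.      0.      0.      1.    ]]
['image', 'vertical_fov', 'cx', 'cy', 'cam_to_world']
```

View pics/top0.png

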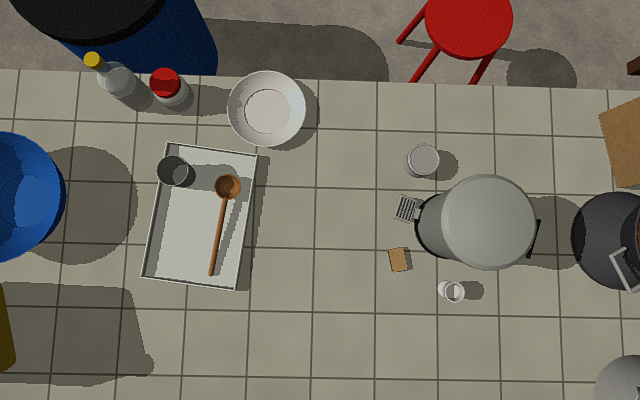

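View pics/side0.png

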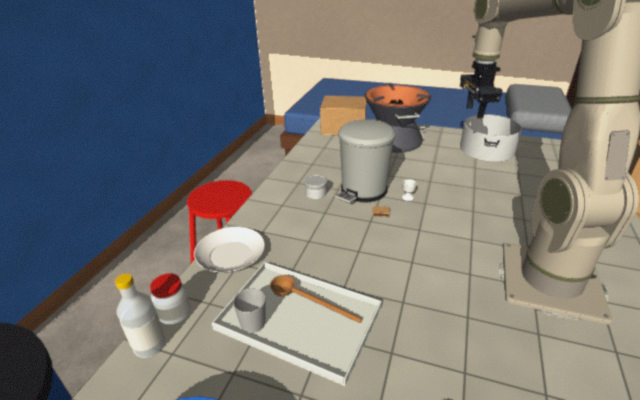

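The top view shows the bin lid at about (489,222), the foot pad at (406,208) and the hinge at (535,240). The matchbox is at (399,259), the tin at (423,160) and the egg cup at (452,291). The side view shows the pad at about (347,196). Next I'll enlarge crops of both.

```bash
python3 - <<'E'
import cv2,numpy as np
a=cv2.imread("pics/top0.png")[170:290,380:550]; b=cv2.imread("pics/side0.png")[110:230,300:430]
a=cv2.resize(a,None,fx=4,fy=4,interpolation=cv2.INTER_CUBIC);b=cv2.resize(b,None,fx=4,fy=4,interpolation=cv2.INTER_CUBIC)
cv2.imwrite("pics/topc.png",a);cv2.imwrite("pics/sidec.png",b)
E
```

```text
(no output)
```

View pics/topc.png

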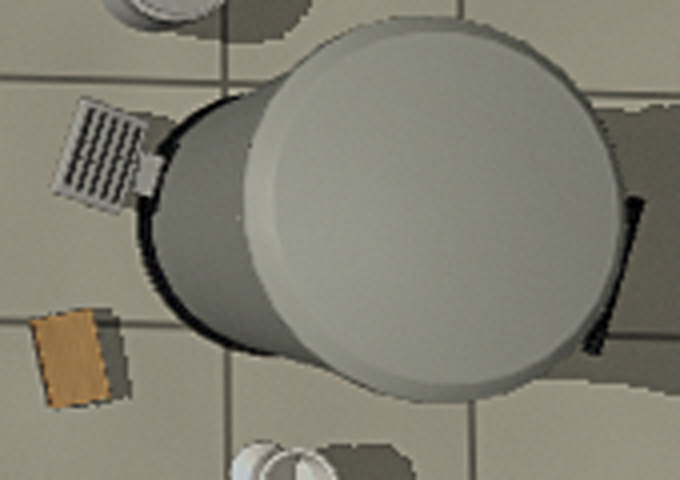

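View pics/sidec.png

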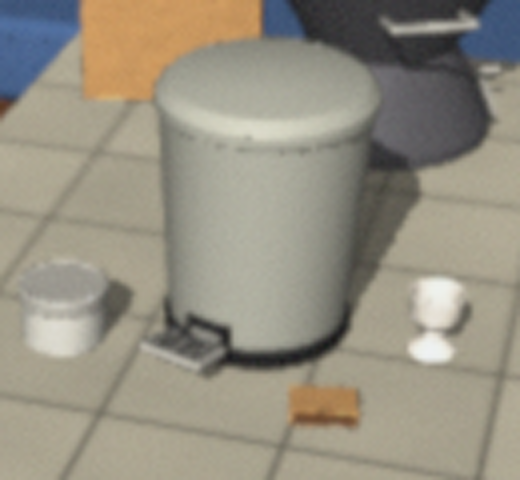

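The crops show the pad corners clearly. In the top crop they are (84,98), (148,122), (120,212) and (52,190), and in the side crop the pad centre is about (188,347). The front of the bin faces roughly +y.

```bash
cat > h.py <<'E'
from bench import r
import cv2,numpy as np
np.set_printoptions(precision=4,suppress=True)
CAM={"top":(57.376584876465095,320.6815,200.413,np.array([[0.0237,-0.9943,0.1037,0.535],[-0.9994,-0.0262,-0.022,0.0462],[0.0246,-0.1032,-0.9944,0.9223]])),
"side":(52.690138852980866,318.5466,201.3683,np.array([[-0.9451,-0.164,0.2826,0.3097],[-0.326,0.5319,-0.7815,0.923],[-0.0222,-0.8307,-0.5562,0.7782]]))}
def ray(n,p):
    v,cx,cy,T=CAM[n];f=200/np.tan(np.radians(v/2))
    d=T[:,:3]@np.array([(p[0]-cx)/f,(p[1]-cy)/f,1]);return T[:,3],d/np.linalg.norm(d)
def onz(n,p,z):
    o,d=ray(n,p);return o+d*(z-o[2])/d[2]
def tri(p,q):
    o,d=ray("top",p);o2,d2=ray("side",q)
    t=np.linalg.lstsq(np.c_[d,-d2],o2-o,rcond=None)[0];a=o+d*t[0];b=o2+d2*t[1];return (a+b)/2,np.linalg.norm(a-b)
E
python3 - <<'E'
from h import *
T=lambda x,y:(380+(x+.5)/4-.5,170+(y+.5)/4-.5)
S=lambda x,y:(300+(x+.5)/4-.5,110+(y+.5)/4-.5)
c=np.array([(84,98),(148,122),(120,212),(52,190)],float)
hs=[.0398,.0342,.0342,.0398]
P=np.array([onz("top",T(*q),h) for q,h in zip(c,[.0398,.0342,.0342,.0398])]);print("pad",P,P.mean(0),np.linalg.norm(P-np.roll(P,-1,0),axis=1))
pc=P.mean(0);print("tri",tri(T(101,155.5),S(186,347)), onz("side",S(186,347),.037))
print("edges",[onz("side",S(*q),h) for q,h in(((140,345),.04),((208,370),.04),((228,350),.034))])
# lid circle: brightness-based contour
im=cv2.imread("pics/top0.png");hsv=cv2.cvtColor(im,cv2.COLOR_BGR2HSV)
edge=np.array([(245,190),(330,40),(430,16),(540,50),(610,130),(626,225),(560,360),(435,402),(340,372),(265,285)],float)
L=np.array([onz("top",T(*q),.217) for q in edge])
x,y=L[:,0],L[:,1];s=np.linalg.lstsq(np.c_[2*x,2*y,np.ones(len(x))],x*x+y*y,rcond=None)[0]
R=np.sqrt(s[2]+s[0]**2+s[1]**2);print("lid",s[:2],R)
# bin foot circle
F=np.array([onz("top",T(*q),.0) for q in((240,97),(180,135),(150,180),(138,230),(155,285),(200,333),(250,354))]) 
x,y=F[:,0],F[:,1];s2=np.linalg.lstsq(np.c_[2*x,2*y,np.ones(len(x))],x*x+y*y,rcond=None)[0];print("foot",s2[:2],np.sqrt(s2[2]+s2[0]**2+s2[1]**2))
hb=onz("top",T(614,275),.21);print("hinge",hb)
for n,v in(("lid-pad",s[:2]-pc[:2]),("foot-pad",s2[:2]-pc[:2]),("hinge-pad",hb[:2]-pc[:2])):print(n,np.linalg.norm(v),np.degrees(np.arctan2(v[1],v[0])))
e=P[1]-P[0];e2=P[2]-P[3];d=(e+e2)[:2];print("pad dir",np.degrees(np.arctan2(d[1],d[0])))
w=(P[1]-P[2])[:2];print("pad width dir",np.degrees(np.arctan2(w[1],w[0])))
for n,p in(("match",T(70,358)),("tin",(423,160)),("egg",(453,291))):print(n,onz("top",p,.03))
E
```

```text
pad [[ 0.6476 -0.1685  0.0398]
 [ 0.6345 -0.2094  0.0342]
 [ 0.5788 -0.192   0.0342]
 [ 0.5908 -0.149   0.0398]] [ 0.6129 -0.1797  0.037 ] [0.0434 0.0584 0.045  0.06  ]
tri (array([ 0.6115, -0.1814,  0.0318]), np.float64(0.0036458969140586374)) [ 0.6077 -0.1741  0.037 ]
edges [array([ 0.6441, -0.1614,  0.04  ]), array([ 0.58  , -0.1419,  0.04  ]), array([ 0.5741, -0.1845,  0.034 ])]
lid [ 0.5769 -0.2983] 0.09446553350044584
foot [ 0.5741 -0.2967] 0.08236636275284974
hinge [ 0.5452 -0.3892  0.21  ]
lid-pad 0.12394936751482437 -106.88713691250564
foot-pad 0.12331177893763395 -108.38390475765326
hinge-pad 0.22014494165581444 -107.91884729381553
pad dir -106.67017170971951
pad width dir -17.33991358109954
match [ 0.4897 -0.1625  0.03  ]
tin [ 0.7364 -0.227   0.03  ]
egg [ 0.4166 -0.2983  0.03  ]
```

The measurements agree. The pad centre is about (0.612,-0.180), the bin axis about (0.576,-0.298), and the inward direction about -107°. The spacing comes out at 0.123 against the given 0.119. I'll rise first, turn the tool so its y axis lies along the pad's width, and shut the fingers.

move_arm --targets '[[[0,0,-4.2],[0,0,-0.174],0],[[0,0,-4.2],[0,0,-0.174],0],[[0,0,-4.2],[0,0,-0.174],0],[[0,0,-4.2],[0,0,-0.174],0],[[0,0,-4.2],[0,0,-0.174],0],[[0,0,0],[0,0,0],0]]' --grip_force 5

```text
time: 0.85
ee_pos: [0.2459, -0.5754, 0.4075]
eef_rot: [0.803, 0.596, -0.0, 0.003]
ft_force: [-0.7, -0.3, -0.8]
width: 0.0349
grip_force: 0.0
```

move_arm --targets '[[[2.5,1,0],[0,0,0],0],[[4.5,1.8,0],[0,0,0],0],[[4.7,1.9,0],[0,0,0],0],[[4.7,1.9,0],[0,0,0],0],[[4.7,1.9,0],[0,0,0],0],[[4.7,1.9,0],[0,0,0],0],[[4.7,1.9,0],[0,0,0],0],[[4.7,1.9,0],[0,0,0],0],[[4.7,1.9,0],[0,0,0],0],[[4.7,1.9,0],[0,0,0],0],[[4.7,1.9,0],[0,0,0],0],[[4.7,1.9,0],[0,0,0],0],[[4.5,1.8,0],[0,0,0],0],[[0,0,0],[0,-0.125,0],0],[[0,0,0],[0,-0.125,0],0],[[0,0,0],[0,-0.125,0],0],[[0,0,0],[0,-0.125,0],0],[[0,0,0],[0,0,0],0]]'

```text
time: 3.1
ee_pos: [0.6428, -0.0814, 0.401]
eef_rot: [0.777, 0.578, -0.201, 0.146]
ft_force: [-0.4, 0.1, -0.6]
width: 0.0003
grip_force: 0.0
```

```bash
cat >> h.py <<'E'
from scipy.spatial.transform import Rotation as Ro
PAD=np.array([.612,-.180,.037]);a=np.radians(73);OUT=np.array([np.cos(a),np.sin(a),0]);LAT=np.array([np.sin(a),-np.cos(a),0])
def where():
    s=r.read_state();R=Ro.from_quat(s["eef_rot"]);p=np.array(s["ee_pos"]);d=p-PAD
    print("t",s["time"],"out/lat/up from pad mm",1e3*np.array([d@OUT,d@LAT,d[2]]),"z",R.as_matrix()[:,2]@OUT,R.as_matrix()[:,2]@LAT,R.as_matrix()[:,2][2],"y",R.as_matrix()[:,1],"F",s["ft_force"],"w",s["width"],"q",np.array(s["joint_positions"]))
    return p,R
E
python3 -c "
from h import *
where()"
```

```text
t 3.1 out/lat/up from pad mm [103.335    0.6047 364.0155] z -0.4810592858776603 -0.002036024788740907 -0.8766857008494748 y [ 0.9576 -0.288  -0.0048] F [-0.3919  0.1032 -0.5848] w 0.00025908462720949205 q [ 0.0163  0.5389 -0.408   0.868   0.6668  2.0231 -0.4389]
```

move_arm --targets '[[[0.5,0,2.1],[0,0,0],0],[[1,0,4.2],[0,0,0],0],[[1,0,4.2],[0,0,0],0],[[1,0,4.2],[0,0,0],0],[[1,0,4.2],[0,0,0],0],[[1,0,4.2],[0,0,0],0],[[1,0,4.2],[0,0,0],0],[[1,0,4.2],[0,0,0],0],[[0.5,0,2.1],[0,0,0],0],[[0,0,0],[0,0,0],0],[[0,0,0],[0,0,0],0]]'

```text
time: 4.47
ee_pos: [0.6171, -0.1709, 0.0729]
eef_rot: [0.779, 0.576, -0.198, 0.148]
ft_force: [-0.9, -0.6, 0.3]
width: 0.0005
grip_force: 0.0
```

```bash
python3 -c "
from h import *
where()
for n in ('top','side'):
    im=r.camera(n)['image'];cv2.imwrite('pics/%s1.png'%n,im)
t=cv2.imread('pics/top1.png')[130:280,340:540];s=cv2.imread('pics/side1.png')[90:240,290:440]
cv2.imwrite('pics/j1.png',np.hstack([cv2.resize(t,(440,330),interpolation=3),cv2.resize(s,(330,330),interpolation=3)]))
"
```

```text
t 4.475 out/lat/up from pad mm [10.1928  2.1971 35.862 ] z -0.4782617275175158 0.0021455565926255084 -0.878214732613197 y [ 0.9562 -0.2928  0.0027] F [-0.9103 -0.5928  0.3088] w 0.0005393538031782825 q [ 0.2084  0.5903 -0.3894  1.4916  0.674   1.3896 -0.6679]
```

View pics/j1.png

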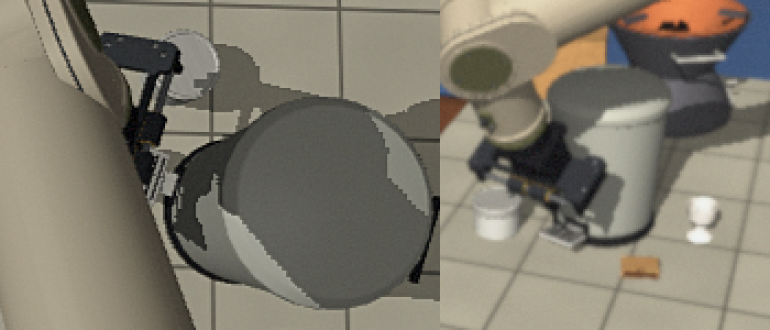

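The fingertips hang just above the pad, at about (155,180) in the left panel and (565,232) in the right. The tin and lid are clear. I'll descend along the tool axis to just above contact.

move_arm --targets '[[[0,0,0.5],[0,0,0],0],[[0,0,0.7],[0,0,0],0],[[0,0,0.7],[0,0,0],0],[[0,0,0.5],[0,0,0],0],[[0,0,0],[0,0,0],0],[[0,0,0],[0,0,0],0]]'

```text
time: 5.32
ee_pos: [0.6126, -0.1822, 0.0501]
eef_rot: [0.779, 0.576, -0.199, 0.147]
ft_force: [0.7, -0.4, 0.3]
width: 0.0005
grip_force: 0.0
```

```bash
python3 -c "
from h import *
where()"
```

```text
t 5.325 out/lat/up from pad mm [-1.9427  1.2543 13.0746] z -0.4793296541170417 6.73793031110327e-05 -0.877634934436903 y [ 0.9562 -0.2926  0.0002] F [ 0.7355 -0.3841  0.2633] w 0.0004945417654900155 q [ 0.2205  0.6079 -0.3806  1.5171  0.6872  1.3491 -0.676 ]
```

move_arm --targets '[[[0.03,0,0.1],[0,0,0],0],[[0.03,0,0.1],[0,0,0],0],[[0.03,0,0.1],[0,0,0],0],[[0.03,0,0.1],[0,0,0],0],[[0.03,0,0.1],[0,0,0],0],[[0.03,0,0.1],[0,0,0],0],[[0.03,0,0.1],[0,0,0],0],[[0.03,0,0.1],[0,0,0],0],[[0,0,0],[0,0,0],0]]'

```text
time: 6.45
ee_pos: [0.6119, -0.184, 0.0417]
eef_rot: [0.779, 0.576, -0.199, 0.147]
ft_force: [-0.5, -0.6, -0.2]
width: 0.0005
grip_force: 0.0
```

```bash
python3 -c "
from h import *
where()"
```

```text
t 6.45 out/lat/up from pad mm [-3.8336  1.1057  4.7019] z -0.47947391299530623 -0.00023237504957833644 -0.8775561023426399 y [ 0.9562 -0.2927 -0.0001] F [-0.5321 -0.572  -0.1723] w 0.0005382717531582608 q [ 0.2215  0.6163 -0.3779  1.5235  0.692   1.3362 -0.6822]
```

move_arm --targets '[[[0.05,0,0.09],[0,0,0],0],[[0.05,0,0.09],[0,0,0],0],[[0.05,0,0.09],[0,0,0],0],[[0.05,0,0.09],[0,0,0],0],[[0.05,0,0.09],[0,0,0],0],[[0.05,0,0.09],[0,0,0],0],[[0,0,0],[0,0,0],0]]'

```text
time: 7.32
ee_pos: [0.612, -0.1839, 0.0355]
eef_rot: [0.779, 0.576, -0.199, 0.147]
ft_force: [-0.5, -0.1, -0.4]
width: 0.0006
grip_force: 0.0
```

```bash
python3 -c "
from h import *
where()"
```

```text
t 7.325 out/lat/up from pad mm [-3.7738  1.1075 -1.462 ] z -0.47948917364452576 -0.00021480102606418554 -0.8775477686247108 y [ 0.9562 -0.2926 -0.0001] F [-0.5299 -0.1239 -0.3704] w 0.0006492154571114819 q [ 0.2203  0.6235 -0.3763  1.5267  0.6955  1.328  -0.6883]
```

No force yet, with the TCP already at the nominal pad height, so I'll look before pressing further.

```bash
python3 -c "
from h import *
for n in ('top','side'):
    im=r.camera(n)['image'];cv2.imwrite('pics/%s2.png'%n,im)
t=cv2.imread('pics/top2.png')[170:240,380:450];s=cv2.imread('pics/side2.png')[160:215,320:375]
cv2.imwrite('pics/j2.png',np.hstack([cv2.resize(t,(400,400),interpolation=3),cv2.resize(s,(400,400),interpolation=3)]))
def proj(n,p):
    v,cx,cy,T=CAM[n];f=200/np.tan(np.radians(v/2));c=T[:,:3].T@(p-T[:,3]);return np.array([cx+f*c[0]/c[2],cy+f*c[1]/c[2]])
p=np.array(r.read_state()['ee_pos']);print((proj('top',p)-[380,170])*400/70,(proj('side',p)-[320,160])*400/55+[400,0])
"
```

```text
[151.3182 222.6381] [586.7712 254.4186]
```

View pics/j2.png

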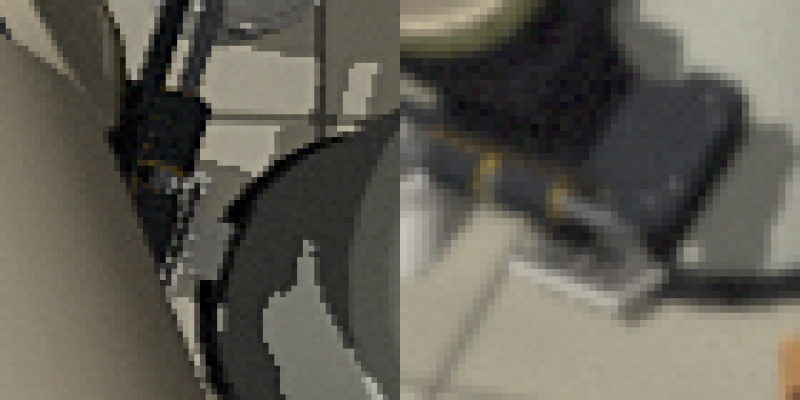

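The fingertips are over the pad, with the tip at about (587,250) in the right panel and just at its surface. I'll carry on down in small steps and watch the force.

move_arm --targets '[[[0.05,0,0.09],[0,0,0],0],[[0.05,0,0.09],[0,0,0],0],[[0.05,0,0.09],[0,0,0],0],[[0.05,0,0.09],[0,0,0],0],[[0,0,0],[0,0,0],0]]'

```text
time: 8.05
ee_pos: [0.612, -0.1839, 0.0314]
eef_rot: [0.779, 0.576, -0.199, 0.147]
ft_force: [0.6, -0.2, -0.4]
width: 0.0008
grip_force: 0.0
```

move_arm --targets '[[[0.05,0,0.09],[0,0,0],0],[[0.05,0,0.09],[0,0,0],0],[[0.05,0,0.09],[0,0,0],0],[[0,0,0],[0,0,0],0]]'

```text
time: 8.55
ee_pos: [0.612, -0.1839, 0.0283]
eef_rot: [0.779, 0.576, -0.199, 0.147]
ft_force: [0.2, 0.1, -0.2]
width: 0.0006
grip_force: 0.0
```

```bash
python3 -c "
from h import *
where()
for n in ('top','side'):
    im=r.camera(n)['image'];cv2.imwrite('pics/%s3.png'%n,im)
t=cv2.imread('pics/top3.png')[180:225,390:435];s=cv2.imread('pics/side3.png')[110:215,310:415]
cv2.imwrite('pics/j3.png',np.hstack([cv2.resize(t,(300,300),interpolation=3),cv2.resize(s,(500,500),interpolation=3)[200:500]]))
for n in('top','side'):
    d=cv2.absdiff(cv2.imread(f'pics/{n}2.png'),cv2.imread(f'pics/{n}3.png')).max(2);ys,xs=np.where(d>25);print(n,len(xs),xs.min(),xs.max(),ys.min(),ys.max())
"
```

```text
t 8.55 out/lat/up from pad mm [-3.7575  1.0984 -8.695 ] z -0.4795306983664968 -0.00026559708084196166 -0.8775250644752722 y [ 0.9562 -0.2927 -0.0001] F [ 0.1923  0.0794 -0.1526] w 0.0005925265129577695 q [ 0.219   0.6321 -0.3745  1.5303  0.6996  1.3184 -0.6955]
top 3659 3 639 29 399
side 3268 290 595 0 203
```

View pics/j3.png

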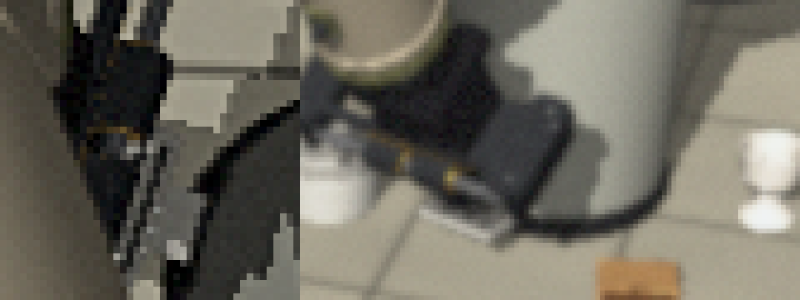

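```bash
cat >> h.py <<'E'
def proj(n,p):
    v,cx,cy,T=CAM[n];f=200/np.tan(np.radians(v/2));c=T[:,:3].T@(np.array(p)-T[:,3]);return np.array([cx+f*c[0]/c[2],cy+f*c[1]/c[2]])
E
python3 -c "
from h import *
out=[]
for k,n,x,y,p in((1,'side',325,170,(.6171,-.1709,.0729)),(3,'side',325,170,(.612,-.1839,.0283)),(1,'top',390,180,(.6171,-.1709,.0729)),(3,'top',390,180,(.612,-.1839,.0283))):
    w=45 if n=='side' else 45
    c=cv2.imread(f'pics/{n}{k}.png')[y:y+w,x:x+w];c=(255*(c/255.)**.5).astype(np.uint8)
    c=cv2.resize(c,(390,290) if 0 else (290,290),interpolation=2)
    q=(proj(n,p)+.5-[x,y])*290/w;cv2.circle(c,tuple(int(v) for v in q),3,(0,0,255),1)
    print(n,k,proj(n,p),q);out.append(c)
cv2.imwrite('pics/j4.png',np.vstack([np.hstack(out[:2]),np.hstack(out[2:])]))
"
```

```text
side 1 [343.2943 187.3313] [121.1185 114.913 ]
side 3 [345.655  196.8217] [136.3322 176.0735]
top 1 [405.0393 205.4033] [100.1423 166.9321]
top 3 [405.6851 209.2168] [104.3037 191.5082]
```

View pics/j4.png

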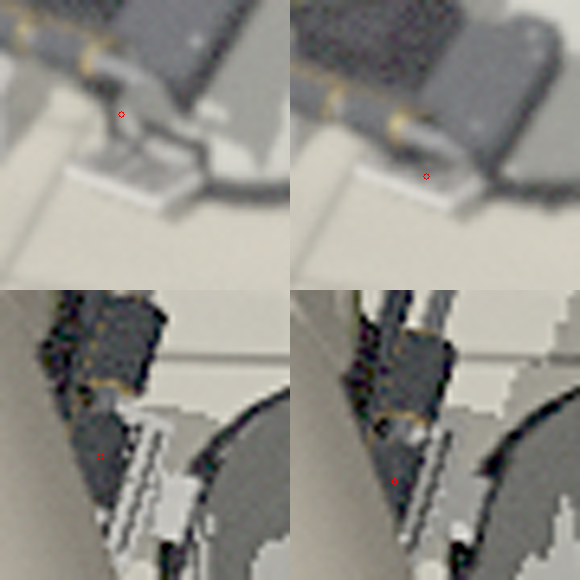

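```bash
python3 -c "
from h import *
for k in(0,1,2,3):
    g=cv2.imread(f'pics/side{k}.png',0);print(k,g[112:150:2,380]); print('  ',g[150,384:400])
g=[cv2.imread(f'pics/side{k}.png',0)[186:208,344] for k in(0,1,2,3)]
print(np.array(g)); g=[cv2.imread(f'pics/side{k}.png',0)[186:208,339] for k in(0,1,2,3)];print(np.array(g))
g=[cv2.imread(f'pics/side{k}.png',0)[190:212,349] for k in(0,1,2,3)];print(np.array(g))
"
```

```text
0 [ 52  54  49  48  78 129 142 146 153 156 162 163 169 175 191 191 161 135
 148]
   [135 131 127 117 113 105  92  79  61  51  52  46  52  50  50  49]
1 [ 52  55  52  48  63  83  84  87  88  90  91  93 124 180 198 191 163 138
 152]
   [139 134 128 122 115 108  95  80  61  51  51  50  50  53  51  52]
2 [ 53  54  50  51  78  92  85  85  88  90  89  93  92  98 150 193 164 135
 153]
   [138 134 127 122 112 104  93  80  64  52  49  49  53  50  51  50]
3 [ 57  52  51  48  73  88  86  89  91  92  91  91  92  96 110 179 164 136
 148]
   [137 132 125 122 112 106  93  82  62  50  53  53  53  49  50  53]
[[127 128 126 109  88  68  81  87  80  86  97  96 122 169 169 146 156 160
  158 158 159 157]
 [ 89 106 114 110  89  68  83  91  78  89  99  99 126 172 173 150 156 162
  163 163 159 162]
 [ 57  78 100  91  54  27  28  33  54  83  99  99 125 174 173 151 155 164
  162 160 161 163]
 [ 44  50  55  79 101  91  54  29  22  39  65  90 129 171 173 150 159 161
  161 163 162 161]]
[[137 134 133 134 138 150 148 120  99 100 117 165 169 149 154 157 157 158
  157 157 155 157]
 [120 129 134 136 140 156 150 126 101 102 124 168 176 152 160 164 162 161
  164 163 161 161]
 [ 57  55  51  42  51  68  87 103  98 103 124 167 175 152 156 161 162 161
  161 159 159 158]
 [ 60  61  58  56  53  43  48  60  82  98 122 165 172 155 157 163 161 161
  162 162 159 161]]
[[ 53  76 118 127 108  82  77  87  88 108 142 166 146 132 151 159 161 160
  161 159 158 158]
 [ 47  81 118 130 109  83  82  91  92 107 149 170 151 139 156 163 162 163
  162 162 162 161]
 [ 88  88  75  77  65  65  73  89  92 110 147 166 151 137 154 161 163 164
  161 164 162 161]
 [ 57  75  91  87  68  54  66  85  90 109 145 166 150 137 155 163 163 162
  162 161 162 163]]
```

move_arm --targets '[[[0.05,0,0.09],[0,0,0],0],[[0.05,0,0.09],[0,0,0],0],[[0,0,0],[0,0,0],0]]'

```text
time: 9.02
ee_pos: [0.6119, -0.1839, 0.0262]
eef_rot: [0.779, 0.576, -0.199, 0.147]
ft_force: [-0.1, 0.3, 0.1]
width: 0.0003
grip_force: 0.0
```

move_arm --targets '[[[0.05,0,0.09],[0,0,0],0],[[0.05,0,0.09],[0,0,0],0],[[0,0,0],[0,0,0],0]]'

```text
time: 9.4
ee_pos: [0.612, -0.1839, 0.0242]
eef_rot: [0.779, 0.576, -0.199, 0.147]
ft_force: [0.6, -0.8, -0.5]
width: 0.0005
grip_force: 0.0
```

```bash
python3 -c "
from h import *
where()
for n in('side','top'):cv2.imwrite(f'pics/{n}4.png',r.camera(n)['image'])
for c in(341,344,347):print(np.array([cv2.imread(f'pics/side{k}.png',0)[184:206,c] for k in(0,3,4)]))
"
```

```text
t 9.4 out/lat/up from pad mm [ -3.7384   1.1108 -12.809 ] z -0.47953795618163875 -0.00021983738709814525 -0.8775211110011315 y [ 0.9562 -0.2926 -0.0001] F [ 0.5965 -0.757  -0.4735] w 0.000452830421183349 q [ 0.2182  0.6371 -0.3734  1.5322  0.702   1.3128 -0.6996]
[[101  86  77  77  86  84  83  98 104  92  82  74  92 135 175 165 144 156
  156 157 158 160]
 [ 42  53  63  82 120 136 101  75  48  32  32  60  91 138 179 172 148 154
  163 162 161 162]
 [ 31  39  52  64  72 105 131 108  77  50  33  40  82 136 178 171 146 155
  164 162 163 161]]
[[130 130 127 128 126 109  88  68  81  87  80  86  97  96 122 169 169 146
  156 160 158 158]
 [ 35  43  44  50  55  79 101  91  54  29  22  39  65  90 129 171 173 150
  159 161 161 163]
 [ 25  34  40  45  44  57  77 100 101  62  29  23  40  70 121 171 174 148
  155 160 160 161]]
[[150 148 147 135  99  69  63  68  85  80  77  80  73  88  99 121 165 167
  144 154 161 161]
 [ 57  54  51  43  36  43  73 105  97  61  43  48  61  84 102 122 166 173
  148 159 162 164]
 [ 57  57  58  48  37  26  38  70  99  96  68  49  51  71  96 122 168 174
  149 156 162 161]]
```

```bash
python3 -c "
from h import *
p=np.array([.612,-.1839,.0242]);out=[]
for n,x,y,w,h in(('side',325,168,40,40),('top',390,185,28,40)):
    c=cv2.imread(f'pics/{n}4.png')[y:y+h,x:x+w];c=(255*(c/255.)**.45).astype(np.uint8);k=11.5
    c=cv2.resize(c,None,fx=k,fy=k,interpolation=2)
    Z=Ro.from_quat([0.779,0.576,-0.199,0.147]).as_matrix()
    for q,col in((p,(0,0,255)),(p-.019*Z[:,2],(0,255,255)),(p-.07*Z[:,2],(255,255,0)),(p+.0095*Z[:,0],(255,0,255)),(PAD,(0,255,0))):
        u=(proj(n,q)+.5-[x,y])*k;cv2.circle(c,tuple(int(v) for v in u),4,col,1)
    out.append(c)
cv2.imwrite('pics/j5.png',np.hstack(out))
"
```

```text
(no output)
```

View pics/j5.png

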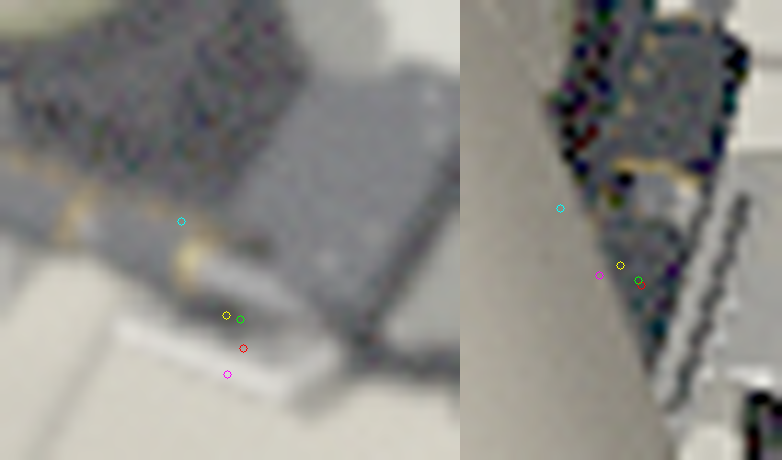

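move_arm --targets '[[[0.05,0,0.09],[0,0,0],0],[[0.05,0,0.09],[0,0,0],0],[[0.05,0,0.09],[0,0,0],0],[[0,0,0],[0,0,0],0]]'

```text
time: 10.0
ee_pos: [0.6119, -0.1839, 0.0211]
eef_rot: [0.779, 0.576, -0.199, 0.147]
ft_force: [0.6, -0.4, 0.4]
width: 0.0006
grip_force: 0.0
```

move_arm --targets '[[[0.05,0,0.09],[0,0,0],0],[[0.05,0,0.09],[0,0,0],0],[[0.05,0,0.09],[0,0,0],0],[[0,0,0],[0,0,0],0]]'

```text
time: 10.5
ee_pos: [0.6123, -0.1838, 0.0184]
eef_rot: [0.779, 0.576, -0.199, 0.147]
ft_force: [-0.3, 0.7, 3.7]
width: 0.0005
grip_force: 2.1
```

```bash
python3 -c "
from h import *
where()
for n in('side','top'):cv2.imwrite(f'pics/{n}5.png',r.camera(n)['image'])
for c in(338,341,344,347,350):print(np.array([cv2.imread(f'pics/side{k}.png',0)[186:208,c] for k in(0,4,5)]))
"
```

```text
t 10.5 out/lat/up from pad mm [ -3.5165   1.337  -18.6044] z -0.47943395411306156 0.00034835574596775535 -0.8775778952843954 y [ 0.9563 -0.2925  0.0005] F [-0.2602  0.6896  3.7014] w 0.0004611076976661558 q [ 0.2169  0.6442 -0.3718  1.5347  0.7057  1.3049 -0.7057]
[[147 140 129 126 129 143 147 131 113 108 140 172 167 158 159 159 160 159
  159 155 156 157]
 [ 66  63  58  55  52  48  44  63  83 109 145 178 169 158 163 162 164 160
  162 159 160 160]
 [ 40  46  56  58  58  53  48  45  48  76 124 172 174 152 158 163 159 161
  160 161 161 162]]
[[ 77  77  86  84  83  98 104  92  82  74  92 135 175 165 144 156 156 157
  158 160 157 156]
 [ 52  64  72 105 131 108  77  50  33  40  82 136 178 171 146 155 164 162
  163 161 158 160]
 [ 31  45  57  68  80 101 110  97  76  45  55 107 164 172 148 155 162 162
  162 159 160 159]]
[[127 128 126 109  88  68  81  87  80  86  97  96 122 169 169 146 156 160
  158 158 159 157]
 [ 40  45  44  57  77 100 101  62  29  23  40  70 121 171 174 148 155 160
  160 161 162 163]
 [ 31  38  46  47  47  60  89 101  86  52  22  47  93 152 171 155 157 161
  163 164 162 161]]
[[147 135  99  69  63  68  85  80  77  80  73  88  99 121 165 167 144 154
  161 161 159 158]
 [ 58  48  37  26  38  70  99  96  68  49  51  71  96 122 168 174 149 156
  162 161 159 161]
 [ 60  59  53  49  40  36  61  87 104  90  65  59  68 105 159 182 160 156
  162 160 164 163]]
[[163 157 146 110  66  63 102 134 124  92  79  97  97 113 133 134 114 117
  142 159 160 160]
 [ 59  57  52  56  60  57  57  68  84  70  71  93 103 116 139 136 119 117
  147 161 162 162]
 [ 56  61  57  54  56  59  57  59  62  73  85  82  97 114 139 139 121 120
  146 162 163 162]]
```

Contact came at last: 3.7 N upward, with a load on the finger pad. I'll press a little and check that the lid moves.

move_arm --targets '[[[0.05,0,0.09],[0,0,0],0],[[0.05,0,0.09],[0,0,0],0],[[0.05,0,0.09],[0,0,0],0],[[0,0,0],[0,0,0],0]]'

```text
time: 11.1
ee_pos: [0.6123, -0.1835, 0.0149]
eef_rot: [0.779, 0.576, -0.199, 0.147]
ft_force: [1.5, 2.5, 3.7]
width: 0.0004
grip_force: 2.0
```

```bash
python3 -c "
from h import *
where();print(r.read_state()['torque'])
for n in('side','top'):cv2.imwrite(f'pics/{n}6.png',r.camera(n)['image'])
for c in(341,347):print(np.array([cv2.imread(f'pics/side{k}.png',0)[186:208,c] for k in(0,5,6)]))
for k in(5,6):
    g=cv2.imread(f'pics/side{k}.png',0);print(g[104:150:2,380],g[104:150:2,365])
t=[cv2.imread(f'pics/top{k}.png',0) for k in(5,6)];print(t[0][222,425:460:2]);print(t[1][222,425:460:2])
tin=[cv2.imread(f'pics/side{k}.png',0)[186,300:330] for k in(0,6)];print(np.array(tin))
"
```

```text
t 11.1 out/lat/up from pad mm [ -3.2332   1.2677 -22.0598] z -0.47904762347454083 0.00027556233500969504 -0.8777888689820544 y [ 0.9563 -0.2922  0.0002] F [1.5305 2.5113 3.6675] w 0.00042198173301039206 q [ 0.2162  0.6484 -0.3711  1.5361  0.7074  1.3003 -0.7088]
[ 0.611  -0.2694  0.0018]
[[ 77  77  86  84  83  98 104  92  82  74  92 135 175 165 144 156 156 157
  158 160 157 156]
 [ 31  45  57  68  80 101 110  97  76  45  55 107 164 172 148 155 162 162
  162 159 160 159]
 [ 31  31  42  55  65  77 104 112  92  74  51  54 108 161 172 150 156 162
  160 159 159 162]]
[[147 135  99  69  63  68  85  80  77  80  73  88  99 121 165 167 144 154
  161 161 159 158]
 [ 60  59  53  49  40  36  61  87 104  90  65  59  68 105 159 182 160 156
  162 160 164 163]
 [ 51  57  60  54  49  37  36  58  83 104  89  57  45  68 113 161 180 154
  153 159 161 163]]
[103  78  61  52  55  51  55  49  71  84  84  85  88  92  91  93  95 102
 103 111 138 147 155] [171 155 144 124 110  86  75 108 129 137 107  84  90  91  90  94  93 103
 107 106  99  97 104]
[112  93  69  57  55  53  53  52  83  80  85  84  87  90 102 100 100  79
  87  90  91 148 153] [173 161 147 131 117  94  75 108 131  96  88  89  88 100 107 103  97  83
 100  98 101  97  97]
[ 42 129 118 117 128  38  46  44  45  76  76  77  81  96  97  94  96  96]
[ 47 126 117 115 129  40  49  40  97   8  13  54  55  82  81  80  86  91]
[[157 158 157 159 157 149 154 161 167 175 185 190 191 197 198 199 194 185
  180 171 163 152 139 127 113  97  84  85  88  88]
 [162 160 164 160 156 155 155 162 170 174 167 141 119 137 182 193 177 128
   95  98 102 104 100  79  62  57  61  61  59  63]]
```

The pad is going down and the lid is lifting. The 4–5 N force has a small outward part, so I'll let the tip drift out slightly while pressing.

move_arm --targets '[[[0.07,0,0.08],[0,0,0],0],[[0.07,0,0.08],[0,0,0],0],[[0.06,0,0.08],[0,0,0],0],[[0.06,0,0.08],[0,0,0],0],[[0.06,0,0.08],[0,0,0],0],[[0,0,0],[0,0,0],0]]'

```text
time: 11.95
ee_pos: [0.6123, -0.183, 0.0098]
eef_rot: [0.779, 0.576, -0.199, 0.147]
ft_force: [1.3, 1.9, 3.6]
width: 0.0001
grip_force: 1.8
```

```bash
python3 -c "
from h import *
p,_=where();s=r.read_state();print(s['torque'],np.array(s['ft_force'])@OUT)
for n in('side','top'):cv2.imwrite(f'pics/{n}7.png',r.camera(n)['image'])
for c in(341,347):print(np.array([cv2.imread(f'pics/side{k}.png',0)[186:210,c] for k in(0,6,7)]))
t=[cv2.imread(f'pics/top{k}.png',0) for k in(5,6,7)]
for k in t:print(k[222,425:500:3])
for k in t:print('foot',k[230,405:440:2], k[232:246:1,536])
"
```

```text
t 11.95 out/lat/up from pad mm [ -2.773    1.1576 -27.1742] z -0.47948919940502743 -0.0001537095098095454 -0.8775477673764048 y [ 0.9562 -0.2926 -0.    ] F [1.2816 1.9156 3.5692] w 0.0001343356653892131 q [ 0.2141  0.6553 -0.3696  1.5376  0.7103  1.2947 -0.7146]
[ 0.5782 -0.4148  0.0798] 2.2066285054187986
[[ 77  77  86  84  83  98 104  92  82  74  92 135 175 165 144 156 156 157
  158 160 157 156 155 157]
 [ 31  31  42  55  65  77 104 112  92  74  51  54 108 161 172 150 156 162
  160 159 159 162 159 162]
 [ 26  31  32  36  40  53  73 100 109  98  78  59  43  83 142 172 157 150
  158 159 159 161 160 158]]
[[147 135  99  69  63  68  85  80  77  80  73  88  99 121 165 167 144 154
  161 161 159 158 159 157]
 [ 51  57  60  54  49  37  36  58  83 104  89  57  45  68 113 161 180 154
  153 159 161 163 161 162]
 [ 46  56  54  59  58  55  44  39  53  77  99  99  79  59  69  95 146 178
  170 151 159 162 162 160]]
[ 42 124 117  58  46  52  76  77  81  95  94  94  93  92  92  91  92  95
  91  93  89  87  90  87  86]
[ 47 122 115  66  49  71   8  11  55  78  80  90  91  93  90  89  88  90
  88  86  89  87  87  88  77]
[125 122 121  37  47  72   7  19   8  14  20  19  66  62  86  88  91  89
  89  80 130 125 125 126 124]
foot [ 69  70  56 154 111  11   7  50  49  35 121 116 113 115 115 117 120 129] [ 34  20  12  30  46  70  93  91  94  97 102  98  95  97]
foot [ 69  63  53  89 100  18   6  44  46  37 121 116 113 117 114 118 121 130] [85 82 61 78 82 84 91 94 95 96 95 94 96 96]
foot [ 65  64  65  92 101  22  16  49  47 118 117 117 115 115 116 118  64  69] [90 92 92 92 88 90 87 89 91 92 91 86 89 93]
```

move_arm --targets '[[[0.06,0,0.08],[0,0,0],0],[[0.06,0,0.08],[0,0,0],0],[[0.06,0,0.08],[0,0,0],0],[[0.06,0,0.08],[0,0,0],0],[[0.06,0,0.08],[0,0,0],0],[[0,0,0],[0,0,0],0]]'

```text
time: 12.8
ee_pos: [0.6124, -0.1825, 0.0049]
eef_rot: [0.779, 0.576, -0.199, 0.147]
ft_force: [0.8, 0.1, 3.4]
width: 0.0007
grip_force: 1.5
```

```bash
cat > chk.py <<'E'
from h import *
import sys
k=int(sys.argv[1]);p,_=where();s=r.read_state();print("Fout",np.array(s['ft_force'])@OUT,"grip",s['grip_force'])
for n in('side','top'):cv2.imwrite(f'pics/{n}{k}.png',r.camera(n)['image'])
print(cv2.imread(f'pics/side{k}.png',0)[194:212,341]);t=cv2.imread(f'pics/top{k}.png',0)
print(t[222,425:540:3]);print('foot',t[230,405:440:2])
E
python3 chk.py 8
```

```text
t 12.8 out/lat/up from pad mm [ -2.2841   1.1206 -32.083 ] z -0.4797424092287097 -0.0003016451479231544 -0.8774093285335176 y [ 0.9562 -0.2928 -0.0001] F [0.8081 0.0642 3.4463] w 0.0006599851396529286 q [ 0.2123  0.6618 -0.3683  1.539   0.7133  1.289  -0.7202]
Fout 0.297631547905088 grip 1.4747312841791427
[ 82 100 105  95  81  52  71 130 176 167 159 159 160 159 158 161 159 160]
[128 120 127  44  50  74  14  21  19  20  22  14  18  11  14  17  12   7
  37 156 160 159 158 158 110 111 111 108 108 105 101 100  97  93  91  86
  85  80  78]
foot [ 67  62  94  93 101  10   0  49  43 120 119 117 119 116 115 121  70  44]
```

move_arm --targets '[[[0.05,0,0.08],[0,0,0],0],[[0.05,0,0.08],[0,0,0],0],[[0.05,0,0.09],[0,0,0],0],[[0.05,0,0.09],[0,0,0],0],[[0.05,0,0.09],[0,0,0],0],[[0,0,0],[0,0,0],0]]'

```text
time: 13.65
ee_pos: [0.6124, -0.1823, -0.0001]
eef_rot: [0.779, 0.576, -0.199, 0.147]
ft_force: [1.3, -0.9, 2.7]
width: 0.0003
grip_force: 1.1
```

```bash
python3 chk.py 9
```

```text
t 13.65 out/lat/up from pad mm [ -2.0463   1.0751 -37.123 ] z -0.47961543606459434 -0.0003713923393636212 -0.8774787151585498 y [ 0.9562 -0.2927 -0.0002] F [ 1.27   -0.8519  2.6545] w 0.0002930250215441173 q [ 0.211   0.6683 -0.3669  1.5407  0.7161  1.2827 -0.7252]
Fout -0.44339131974924145 grip 1.07496899731359
[ 60  67  91  98  99  79  49  57 114 167 171 151 155 158 159 158 162 164]
[ 69 122 134  49  49  71   4  18  14  13  11   0  17  19  14  15  13  15
  57  53  56  53  50  55  53  54  40 181 180 169 144 144 131  87  87  88
  84  83  75]
foot [ 66  56  95  96 100  15  25  46  41 121 117 119 117 118 117 126  70  47]
```

move_arm --targets '[[[0.05,0,0.09],[0,0,0],0],[[0.05,0,0.09],[0,0,0],0],[[0.05,0,0.09],[0,0,0],0],[[0,0,0],[0,0,0],0]]'

```text
time: 14.25
ee_pos: [0.6124, -0.182, -0.0033]
eef_rot: [0.779, 0.576, -0.199, 0.147]
ft_force: [-0.6, -1.1, 1.3]
width: 0.0006
grip_force: 0.8
```

```bash
python3 chk.py 10; python3 -c "
from h import *
ax=np.array([.576,-.298,0])
for a in(0,.46,.72,.9,1,1.1,1.2,1.3):
    q=ax+OUT*(-.094+.188*np.cos(a))+np.array([0,0,.214+.188*np.sin(a)]);print(a,proj('top',q),proj('side',q))
s=cv2.imread('pics/side10.png')[60:220,290:440];t=cv2.imread('pics/top10.png')[130:290,370:560]
cv2.imwrite('pics/j6.png',np.hstack([cv2.resize(t,None,fx=2.3,fy=2.3,interpolation=2),cv2.resize(s,None,fx=2.3,fy=2.3,interpolation=2)]))
"
```

```text
t 14.25 out/lat/up from pad mm [ -1.7917   0.989  -40.2551] z -0.47936198569437116 -0.0004141241158106155 -0.8776171803083427 y [ 0.9562 -0.2926 -0.0003] F [-0.5972 -1.0833  1.263 ] w 0.0005607248651985047 q [ 0.2103  0.6722 -0.3662  1.5418  0.7178  1.2786 -0.7283]
Fout -1.2105664481623146 grip 0.8095424787825323
[ 46  53  62  83 102 102  73  44  67 122 171 169 157 160 158 162 160 160]
[ 65 119  71  44  48  74  17  10  18  15  20  15  18  19  10  14  10  19
  56  45  51  51  54  53  50  51  52  53  53  54  41 134  34 184 176 170
 136 133 130]
foot [ 63  72  95  94 103  18  12  51  38 122 119 118 117 118 119 127  53  47]
0 [442.1752 206.3598] [351.2183 144.2513]
0.46 [469.9931 205.7317] [355.215  117.3571]
0.72 [496.6549 208.795 ] [360.2379 102.06  ]
0.9 [519.1398 212.5533] [364.6245  92.396 ]
1 [532.7095 215.2111] [367.2995  87.5435]
1.1 [546.7964 218.2474] [370.0967  83.1413]
1.2 [561.1576 221.6239] [372.9766  79.243 ]
1.3 [575.5228 225.289 ] [375.8994  75.892 ]
```

View pics/j6.png

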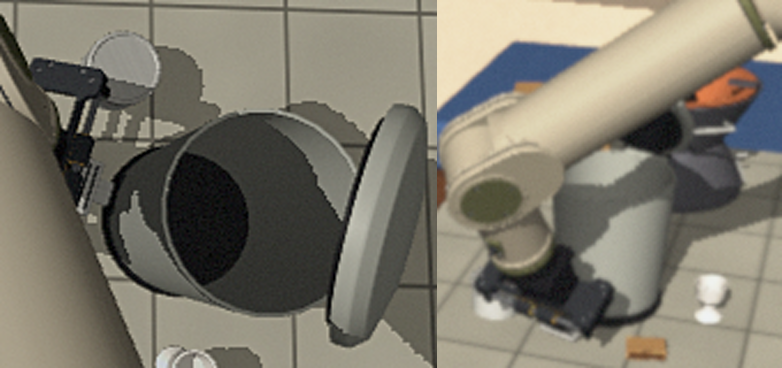

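The picture shows the lid nearly edge-on to the top camera (edge-on is 1.04 rad), with the bin body unmoved. I want more margin, so I'll press a few millimetres further and watch for the stop.

move_arm --targets '[[[0.04,0,0.09],[0,0,0],0],[[0.04,0,0.09],[0,0,0],0],[[0.04,0,0.09],[0,0,0],0],[[0,0,0],[0,0,0],0]]'

```text
time: 14.85
ee_pos: [0.6124, -0.1822, -0.0062]
eef_rot: [0.779, 0.576, -0.199, 0.147]
ft_force: [1.0, -0.9, 1.3]
width: 0.0006
grip_force: 0.6
```

```bash
python3 chk.py 11; python3 -c "
from h import *
for k in(9,10,11):
    t=cv2.imread(f'pics/top{k}.png',0);print(t[222,500:560:2]);print(t[200,500:570:2])
"
```

```text
t 14.85 out/lat/up from pad mm [ -2.0223   1.0658 -43.1997] z -0.4793429889202109 -0.00027431974234050463 -0.8776276110752884 y [ 0.9562 -0.2926 -0.0002] F [ 1.0404 -0.9035  1.2714] w 0.0006213827432120898 q [ 0.21    0.6759 -0.3652  1.543   0.7197  1.2745 -0.7309]
Fout -0.5598619116414141 grip 0.5952677531695372
[ 45  55  63  82 103 105 104  99  64  79 133 167 154 154 159 159 160 160]
[128 119  64  47  51  75  13   9  15  17  17  15  20  17  14  11  21  12
  55  54  51  53  48  55  54  48  51  52  52  50  34 130 130 128 125 155
  91  12  27]
foot [ 66  72  97  95 102  21  11  48 116 122 118 119 118 118 119 131  40  44]
[ 54  50  70 181 179 182 169 145 143 144 145  95  87  89  87  88  81  81
  83  81  77  76  75  70  97  97  93  98  47  97]
[ 55  46  47 113 120  49 161 156 154 154 141 136 134 135 123  85  85  82
  82  79  79  78  77  75  75  95  97  63  97  91 151 156 153 152 151]
[ 51  51  52  53  53  52  54  49 129 134  59  27 184 177 173 170 146 136
 133 133  91  80  79  77  74  72  85 100  48  99]
[ 55  52 116 117 117 117 116 118 118 120 112 157  95  84   6 159 156 153
 154 146 123 121 123 109  76  77  75  73  91  94 151 156 154 152 154]
[ 48  53  54  52  53  52  50  48 127 130 128 126 128 129 162 155 173  14
  12  25  42 172 167 165 163 155 124 123 123  80]
[ 55  49 112 116 118 117 117 120 115 116 114 157  91  94  97  95  97  96
  95  98  50  16  24  15 159 150 149 148 137 113 109 109  61 156 156]
```

move_arm --targets '[[[0.04,0,0.09],[0,0,0],0],[[0.04,0,0.09],[0,0,0],0],[[0.02,0,0.04],[0,0,0],0],[[0,0,0],[0,0,0],0]]'

```text
time: 15.45
ee_pos: [0.6124, -0.1825, -0.0085]
eef_rot: [0.779, 0.576, -0.199, 0.147]
ft_force: [-1.0, -0.0, 0.4]
width: 0.0006
grip_force: 0.3
```

```bash
python3 chk.py 12; python3 -c "
from h import *
for k in(11,12):
    t=cv2.imread(f'pics/top{k}.png',0);print(t[222,520:580:2]);print(t[210,520:580:2])
"
```

```text
t 15.45 out/lat/up from pad mm [ -2.2769   1.112  -45.4899] z -0.479451234360395 -0.00019714559407508082 -0.8775685016019595 y [ 0.9562 -0.2926 -0.0001] F [-1.0301 -0.0322  0.3804] w 0.0006247140994756788 q [ 0.2097  0.6788 -0.3644  1.5439  0.7213  1.2714 -0.7331]
Fout -0.3319876945028672 grip 0.33238453965168446
[ 34  48  61  65  85 108 107  86  54  62 112 169 173 154 156 160 160 160]
[120 121  70  49  52  74  14   1  22  14  19  16  19  15  10  23  16   9
  53  49  49  55  52  50  54  55  51  54  52  51  29 130 130 126 123 155
 168  13  22]
foot [ 66  70 101  96 102  19  15  49 121 122 121 118 119 118 121 130  68  43]
[128 126 128 129 162 155 173  14  12  25  42 172 167 165 163 155 124 123
 123  80  73  95  97  95  96  97  84  15  20  71]
[127 124 124 164  98  97  93  95  83   3  29  22 114 163 160 156 156 134
 117 117 117  74  85  96  96  97  91 149 158 118]
[127 126 126 128 162 155 163  84  13  20   0  14  16  16  13  18  33  25
 119 166 165 162 161 141 113 112  77  13  26  75]
[125 124 123 164  99  93  94  94  96  85  10  17  18  13   6  16   6  24
  21  95 158 157 154 153 147 108 104  95 159 117]
```

The lid is at about 1.17 rad, wide open, and the lever is short of its stop. I'll hold it there.

move_arm --targets '[[[0,0,0],[0,0,0],0],[[0,0,0],[0,0,0],0],[[0,0,0],[0,0,0],0],[[0,0,0],[0,0,0],0],[[0,0,0],[0,0,0],0],[[0,0,0],[0,0,0],0],[[0,0,0],[0,0,0],0],[[0,0,0],[0,0,0],0],[[0,0,0],[0,0,0],0],[[0,0,0],[0,0,0],0],[[0,0,0],[0,0,0],0],[[0,0,0],[0,0,0],0],[[0,0,0],[0,0,0],0],[[0,0,0],[0,0,0],0],[[0,0,0],[0,0,0],0],[[0,0,0],[0,0,0],0],[[0,0,0],[0,0,0],0],[[0,0,0],[0,0,0],0]]'

```text
time: 17.8
ee_pos: [0.6125, -0.1825, -0.0084]
eef_rot: [0.779, 0.576, -0.199, 0.147]
ft_force: [0.1, -0.3, 0.8]
width: 0.0005
grip_force: 0.4
```

move_arm --targets '[[[0,0,0],[0,0,0],0],[[0,0,0],[0,0,0],0],[[0,0,0],[0,0,0],0],[[0,0,0],[0,0,0],0],[[0,0,0],[0,0,0],0],[[0,0,0],[0,0,0],0],[[0,0,0],[0,0,0],0],[[0,0,0],[0,0,0],0],[[0,0,0],[0,0,0],0],[[0,0,0],[0,0,0],0],[[0,0,0],[0,0,0],0],[[0,0,0],[0,0,0],0],[[0,0,0],[0,0,0],0],[[0,0,0],[0,0,0],0]]'

```text
time: 19.55
ee_pos: [0.6124, -0.1826, -0.0084]
eef_rot: [0.779, 0.576, -0.199, 0.147]
ft_force: [0.1, 0.6, 0.3]
width: 0.0007
grip_force: 0.4
```

```bash
python3 chk.py 13; python3 -c "
from h import *
for k in(12,13):
    t=cv2.imread(f'pics/top{k}.png',0);print(t[222,520:580:2])
"
```

```text
t 19.55 out/lat/up from pad mm [ -2.3221   1.1752 -45.3555] z -0.4795297475383429 -0.00010155806809444515 -0.8775256183791856 y [ 0.9562 -0.2927  0.0001] F [0.1105 0.6276 0.328 ] w 0.0007051934619396095 q [ 0.2097  0.6787 -0.3643  1.5438  0.7214  1.2715 -0.7331]
Fout 0.6324833684791638 grip 0.37386250274721533
[ 38  49  60  63  79  95 103  80  50  58 115 167 172 151 154 161 161 162]
[121 118  68  52  52  72   9  18  17  17  22   8  12  14  13  16   6  16
  53  51  47  52  51  50  54  53  51  52  52  54  30 129 129 128 122 153
 167   6  12]
foot [ 64  73  97  99 100  22  15  47 120 119 120 117 118 118 119 128  70  45]
[127 126 126 128 162 155 163  84  13  20   0  14  16  16  13  18  33  25
 119 166 165 162 161 141 113 112  77  13  26  75]
[128 131 128 129 161 153 161  82   6  14  13   9   9  13  11  25  32  76
 160 164 161 160 159 124 112 111  83  13  24  73]
```

It has been open for over four seconds. Now I'll ease the lever up slowly.

move_arm --targets '[[[-0.02,0,-0.04],[0,0,0],0],[[-0.05,0,-0.09],[0,0,0],0],[[-0.05,0,-0.09],[0,0,0],0],[[-0.05,0,-0.09],[0,0,0],0],[[-0.05,0,-0.09],[0,0,0],0],[[-0.05,0,-0.09],[0,0,0],0],[[-0.05,0,-0.09],[0,0,0],0],[[-0.05,0,-0.09],[0,0,0],0],[[-0.05,0,-0.09],[0,0,0],0],[[-0.05,0,-0.09],[0,0,0],0],[[-0.05,0,-0.09],[0,0,0],0],[[-0.05,0,-0.09],[0,0,0],0],[[-0.05,0,-0.09],[0,0,0],0],[[-0.05,0,-0.09],[0,0,0],0],[[-0.05,0,-0.09],[0,0,0],0],[[-0.05,0,-0.09],[0,0,0],0],[[-0.05,0,-0.09],[0,0,0],0],[[-0.05,0,-0.09],[0,0,0],0],[[-0.05,0,-0.09],[0,0,0],0]]'

```text
time: 22.02
ee_pos: [0.6124, -0.1827, 0.0107]
eef_rot: [0.779, 0.576, -0.199, 0.147]
ft_force: [-0.2, 1.8, 3.5]
width: 0.0007
grip_force: 1.8
```

```bash
python3 chk.py 14
```

```text
t 22.025 out/lat/up from pad mm [ -2.4935   1.2063 -26.2689] z -0.47957148788693776 -6.150870206861416e-05 -0.8775028115183381 y [ 0.9562 -0.2927  0.0001] F [-0.1736  1.8006  3.4853] w 0.0006644889692224733 q [ 0.2139  0.6544 -0.3699  1.5369  0.7099  1.2961 -0.7143]
Fout 1.6711975410096462 grip 1.8051429995102808
[103 103  83  55  52 102 163 169 149 154 160 158 160 159 160 160 160 161]
[123 122 117  39  47  72  17  12  22  11  15  65  62  87  85  91  91  89
  84  85 130 129 126 125 124 124 120 119 118 111 112 109 108 104 102  98
  98  94  99]
foot [ 66  64  65  93  99  14  16  45  45 117 118 114 115 116 116 115 125  70]
```

move_arm --targets '[[[-0.03,0,-0.05],[0,0,0],0],[[-0.03,0,-0.05],[0,0,0],0],[[-0.03,0,-0.05],[0,0,0],0],[[-0.03,0,-0.05],[0,0,0],0],[[-0.03,0,-0.05],[0,0,0],0],[[-0.03,0,-0.05],[0,0,0],0],[[-0.03,0,-0.05],[0,0,0],0],[[-0.03,0,-0.05],[0,0,0],0],[[-0.03,0,-0.05],[0,0,0],0],[[-0.03,0,-0.05],[0,0,0],0],[[-0.02,0,-0.03],[0,0,0],0],[[-0.02,0,-0.03],[0,0,0],0],[[-0.02,0,-0.03],[0,0,0],0],[[-0.02,0,-0.03],[0,0,0],0],[[-0.02,0,-0.03],[0,0,0],0],[[-0.02,0,-0.03],[0,0,0],0],[[-0.02,0,-0.03],[0,0,0],0],[[-0.02,0,-0.03],[0,0,0],0]]'

```text
time: 24.38
ee_pos: [0.6122, -0.1833, 0.0194]
eef_rot: [0.779, 0.576, -0.199, 0.147]
ft_force: [-1.6, -1.7, 3.9]
width: 0.0005
grip_force: 2.0
```

move_arm --targets '[[[-0.02,0,-0.03],[0,0,0],0],[[-0.02,0,-0.03],[0,0,0],0],[[-0.02,0,-0.03],[0,0,0],0],[[-0.02,0,-0.03],[0,0,0],0],[[-0.02,0,-0.03],[0,0,0],0],[[-0.02,0,-0.03],[0,0,0],0],[[-0.02,0,-0.03],[0,0,0],0],[[-0.02,0,-0.03],[0,0,0],0],[[0,0,0],[0,0,0],0]]'

```text
time: 25.5
ee_pos: [0.6122, -0.1834, 0.0222]
eef_rot: [0.779, 0.576, -0.199, 0.147]
ft_force: [0.5, 1.1, -0.3]
width: 0.0002
grip_force: 0.0
```

```bash
python3 chk.py 15
```

```text
t 25.5 out/lat/up from pad mm [ -3.1432   1.1855 -14.7895] z -0.47943980027147104 -4.077462047966444e-05 -0.8775747696083123 y [ 0.9562 -0.2927  0.0001] F [ 0.468   1.104  -0.2688] w 0.00017742250899789922 q [ 0.2171  0.6398 -0.373   1.5327  0.7031  1.3106 -0.7022]
Fout 1.1925902986105261 grip 0.0
[ 46  43  71 133 178 169 144 155 161 160 161 162 157 160 162 161 162 161]
[ 45 124 116 130  45  42  76  76  94  93  95  99  92  92  92  92  95  93
  91  94  91  90  89  90  87  88  90 135 135 134 132 131 129 130 128 129
 127  49   0]
foot [ 70  65  63 146 161  33   9  45  47  44 117 114 118 115 113 114 117 127]
```

The lid is shut, the pad is back at its rest row and the force is zero. I'll withdraw along the tool axis.

move_arm --targets '[[[0,0,-0.5],[0,0,0],0],[[0,0,-1],[0,0,0],0],[[0,0,-2],[0,0,0],0],[[0,0,-3],[0,0,0],0],[[0,0,-3],[0,0,0],0],[[0,0,-3],[0,0,0],0],[[0,0,-3],[0,0,0],0],[[0,0,-3],[0,0,0],0],[[0,0,-1.5],[0,0,0],0],[[0,0,0],[0,0,0],0],[[0,0,0],[0,0,0],0],[[0,0,0],[0,0,0],0]]'

```text
time: 27.1
ee_pos: [0.6397, -0.0924, 0.1967]
eef_rot: [0.779, 0.576, -0.2, 0.147]
ft_force: [-0.3, 0.5, 0.6]
width: 0.0003
grip_force: 0.0
```

```bash
python3 chk.py 16; python3 -c "
from h import *
d=cv2.absdiff(cv2.imread('pics/top0.png'),cv2.imread('pics/top16.png')).max(2)
for nm,(x0,x1,y0,y1) in dict(matchbox=(385,412,242,275),tin=(405,442,140,180),egg=(435,468,278,305),tray=(140,260,140,295),hinge=(525,545,215,262),foot=(414,440,215,258)).items():print(nm,(d[y0:y1,x0:x1]>40).sum())
print(np.array([cv2.imread(f'pics/side{k}.png',0)[112:150:2,372] for k in(0,16)]))
"
```

```text
t 27.1 out/lat/up from pad mm [ 91.8516   0.8966 159.7347] z -0.4802644419709207 -0.0016893646187533802 -0.8771221191063109 y [ 0.956  -0.2934 -0.0013] F [-0.3063  0.5179  0.6378] w 0.0003464470713074114 q [ 0.0981  0.5537 -0.424   1.2781  0.6273  1.6552 -0.6414]
Fout 0.40575549927041726 grip 0.0
[ 88  78  96 140 183 175 150 158 163 167 167 163 163 163 162 164 163 165]
[ 60  50  46  45  49 124 170 175 162 160 161 161 160 161 159 158 156 108
  97  93  92  93  92  93  91  90  89  90  88  90  90  92  90  86  88  86
  88  55   0]
foot [154 152 152 152 162  36  19 118 118 120 118 119 119 126  69  44  45  39]
matchbox 95
tin 0
egg 0
tray 276
hinge 2
foot 191
[[ 68  78  81  86 127 137 144 150 157 160 165 168 170 174 201 207 191 163
  158]
 [ 70  84  84  91  84  83  88  89  96 156 173 174 175 179 205 214 201 168
  166]]
```

```bash
python3 -c "
from h import *
for k in(0,16):
    for n,(x0,x1,y0,y1) in(('side',(368,396,200,220)),('side',(260,370,265,330)),('top',(384,414,242,275))):
        h=cv2.cvtColor(cv2.imread(f'pics/{n}{k}.png')[y0:y1,x0:x1],cv2.COLOR_BGR2HSV);m=(h[...,0]<20)&(h[...,1]>110);ys,xs=np.where(m);print(k,n,len(xs),xs.mean().round(2),ys.mean().round(2))
print(r.close_job())
"
```

```text
0 side 137 12.47 10.97
0 side 703 43.46 29.07
0 top 343 13.17 17.15
16 side 136 12.46 10.94
16 side 702 43.29 29.03
16 top 343 13.15 17.13
the job is handed in; nothing more can be done
None
```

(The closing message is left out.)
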